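Set the sprung length stop of a biscuit-bar cutter and hold it clamped

ROBOT

A 6-joint arm with a two-finger parallel gripper is mounted at the origin on the work surface. World frame = base frame: x ahead of the robot, y to its left, z up, the work surface at z = 0. Lengths are in m, angles in degrees, forces in N, time in s.
With the tool pointing down it reaches from about 0.4 to 0.825 m from the base axis. Payload 7 kg.
Tool frame: the origin (TCP) lies between the finger pads; the fingertips stand 19 mm ahead of it and the grasp point (between the pads) is the TCP (r.finger_overhang is the distance from the TCP to the fingertips, in m); z points along the fingers, y is the direction in which the jaws open and shut (so a half turn about z gives the same grasp; the last joint's range is limited). The gripper opens to 88 mm and grips with 3 to 60 N. Pads are 19 mm wide; open, the fingers measure 130 mm over their backs; the gripper's body (78 mm by 193 mm) begins 47 mm behind the grasp point.
Start: joints at [92.997, 20.546, 0.682, 0, -70.136, -16.507], TCP at [0.158, 0.656, 0.246] pointing down, gripper open.
Joint ranges: [-176.03, 176.03], [-82.01, 121.73], [-58.28, 71.71], [-173.87, 95.51], [-174.79, -0.11], [-173.66, 173.66]. Speed limits (degrees/s): [136.94, 136.94, 172.46, 180, 180, 180].

INTERFACE

Orientations are given as [roll, pitch, yaw] about the fixed x, y, z axes, in that order (R = Rz(yaw) Ry(pitch) Rx(roll)).
In Python, from plant import r, optics gives the robot as it stands. The module is installed in compiled form; this text tells all that it offers.
- The arm moves only by the tool step_arm, never from a script. Its argument "increments" is a list of rows, each an object of numbers: "tx", "ty", "tz": the shift along the world's x, y, z in mm; "ax", "ay", "az": the turn, a rotation vector about the world's x, y, z in degrees; "claw": the gripper command: -1 is shut, 1 is fully open, values between are in proportion. In form: [{"tx": .., "ty": .., "tz": .., "ax": .., "ay": .., "az": .., "claw": ..}, ...]. A call has 1 to 12 rows; each row shifts and turns the commanded pose from where the row before left it; what a row does not reach is not made up. A row lasts 1/10 s, in which the tool goes at most 50 mm and 8.59 degrees, less where a joint would pass 70% of its speed; a pose out of reach is approached as far as the arm can. A call with a gripper value outside its range is refused whole. The fingers move at their own pace and stop on an object; "newtons" is the grip in N (left out, the last holds). Time passes only in rows, so rows that do not move let the fingers close. It gives the time, the measured TCP pose, the force and the opening at its end, in the units of the state.
- r.get_state(): the state, without advancing time (a new reading comes with each control period).
- optics.capture(name): name is "side" or "top" or "wrist"; returns a dict with "image" (400x640x3 uint8, blue, green, red), "depth" (400x640 float32, m along the optical axis (not along the pixel's ray), 0 where there is no reading), "fx", "fy", "cx", "cy" (pixels), "R" (3x3) and "t" (3): a world point X has camera coordinates R X + t. Camera axes: x right, y down, z forward; pixel columns grow to the right and rows downward; lengths in m; the calibration is good to about 2 mm. The wrist camera is an equidistant fisheye: a pixel r from the principal point sees the ray r / f radians off the axis. A picture is of the moment at which its call begins.
- r.close_job(): hands the job in, once; it reports no verdict.
The state is a dict: "time_s": time; "joints": joint angles; "qd": joint speeds; "joint_torque": joint torques, N m; "tcp_pos": TCP position; "eef_rot": TCP orientation; "contact_force": force on the tool from outside, world axes, zero at the start; "moment": the same for the moment, N m; "gripper_width": finger opening in m.
Only numpy, scipy, OpenCV 4.12 (cv2) and the standard library are available. Lean on these libraries where they do the work, as an engineer would, in place of code of your own. Each camera call takes 0.05 s, during which the arm holds its last target. There are 200 camera calls.

TASK

Get the biscuit-bar cutter on the steel table ready: first press its clear hinged guard down past its catch until it is fully shut, then push the sprung length stop outwards until its pointer lines up with the ridge of the clip on the scale. With the stop at the clip, and not before, squeeze the cam lever fully in alongside the rib, keeping the pointer on the ridge. Finish while still holding stop and lever like that, because both spring back when let go; leave the other things on the table where they are.

Things in the scene. Friction and masses are not known exactly. Their poses are not given: they have to be found in the camera images.
- cutter: The fixed steel bar cutter. Origin: centre of its housing's underside, on the table. Housing: open trough, 200 mm along x, 180 along y, top edge at z 90 mm under the clear guard. A slide table, 170 mm along x and 30 mm high, sticks out of its +y side, y 90 to 320 mm; the length stop slides on it along cutter +y. A white scale strip lies on it at x -72 mm.
- guard (a joint): Angle of the clear guard, hinged along the housing's far (+x) top edge: 0 fully shut, grows as its near edge rises (starts 0.5 to 1.0 rad). A stiff hinge (0.4 N m) leaves it where it is put. At about 0.05 to 0.08 rad a sprung catch resists: 10 to 12 N down on the press pad carries it past, to a hard stop at 0.
- guard_hinge (a point): A point fixed on the cutter on the guard's hinge line, at its middle: cutter x 95, y 0, z 94 mm. The hinge line runs along cutter y.
- guard_press (a point): Centre of the top face of the black press pad (40 x 60 mm) on the guard near its free edge; moves with the guard. With the guard shut it is 165 mm from the hinge line towards cutter -x and 12 mm above it (106 mm over the table). The guard ends 41 mm beyond it. Axes as the guard's: z out of its top face.
- stop_leg: The sliding length stop, aluminium; slides 0 to 120 mm along cutter +y against a spring (2.4 N at home, 7 N at 120 mm). Axes as the cutter's. Origin: middle of the inner face of its upright cross plate, 30 mm over the table; at home at cutter x 0, y 185 mm. Cross plate: x -50 to 62, y 0 to 8, z 4 to 62 mm; its inner (-y) face is the one to push.
- stop_grip (a point): Where to grip, a point on the stop: x 7, y -11, z 40 mm in its frame, 11 mm inside the cross plate. A rib 10 mm thick (x -5 to 5, z 8 to 60 mm) runs from the plate 75 mm back to -y. Rib and open lever span x -5 to 42 mm here, with the lever shut x -5 to 19 mm: 24 mm to grip, centred here. Open fingers go over both from above, beside the plate.
- cam_lever (a joint): Angle of the black cam lever on the stop, on the rib's +x side: 0 fully in, parallel to the rib (6 mm gap); 0.42 rad open, where its spring keeps it (5 N at its free end holds it shut). Upright pivot at stop x 15, y -62 mm; the arm, 8 mm thick, z 14 to 56 mm, reaches 56 mm towards the cross plate; its free end swings out to +x.
- lever_tip (a point): Top of the cam lever's free end, middle of its thickness; moves with the lever.
- stop_pointer (a point): Tip of the small dark pointer on the -x end of the cross plate: stop x -58, y 4, z 8 mm. Moves with the stop.
- length_mark: The length mark: a small dark steel clip, 22 x 16 mm, fixed on the scale strip, 45 to 100 mm beyond the pointer's home, with a ridge 4 mm wide and 12 mm high across it. Origin under the ridge's middle, axes as the cutter's. The pointer passes 3 mm beside it, and lines up with it when its y in this frame is 0.
- pastry_ring: Bystander: steel ring, 60 mm across, 40 high, standing near the slide table. Origin: underside centre.
- palette_knife: Bystander: spatula lying flat beyond the slide table.
- jam_jar: Bystander: jar, 64 mm across, 100 high, behind the cutter. Origin: underside centre.
- mug: Bystander: white mug, 76 mm across, 90 high, on the left. Origin: underside centre.
- scraper: Bystander: dough scraper lying flat on the right. Origin: underside centre.

How it is judged:
By the outcome, as a careful person would: the job done as asked, in the order asked, and still so for the second after the job is handed in, while the arm keeps its last pose, push and grip.
It also fails if it takes over 51 s, if anything falls off the work surface, if the arm or the gripper's body presses on something with over 40 N, if the wrist force passes 120 N, or if a joint passes its speed limit or range.

## Working session

There is one attempt and no reset: what is moved stays moved. The work goes in short steps, Python scripts to look and compute and a tool call to move; the robot and the scene stay as the last step left them, time stands still between calls to the robot, and variables do not carry over. Pictures are saved under pics/ and viewed, about 8 in all and at most 12, crops included, and the job is handed in when it is done.

Besides the shell and the picture viewer there is one more tool, called after "Call:" as name([rows], argument=value, ...), one row to a line, values as JSON. step_arm: Moves the arm, as the interface text tells. Its arguments: {"type":"object","properties":{"increments":{"type":"array","items":{"type":"object","properties":{"tx":{"type":"number"},"ty":{"type":"number"},"tz":{"type":"number"},"ax":{"type":"number"},"ay":{"type":"number"},"az":{"type":"number"},"claw":{"type":"number"}}}},"newtons":{"type":"number"}},"required":["increments"]}

```bash
mkdir -p pics; cat > h.py <<'E'
import numpy as np, cv2
from plant import r, optics
def snap(n,f):
    c=optics.capture(n); cv2.imwrite(f'pics/{f}.png',c['image']); np.savez(f'pics/{f}.npz',**c); return c
def load(f): return dict(np.load(f'pics/{f}.npz'))
def pt(c,u,v,d=None):
    d=c['depth'][int(v),int(u)] if d is None else d
    return c['R'].T@(np.array([(u-c['cx'])/c['fx']*d,(v-c['cy'])/c['fy']*d,d])-c['t'])
def ptz(c,u,v,z):
    o=-c['R'].T@c['t']; w=c['R'].T@np.array([(u-c['cx'])/c['fx'],(v-c['cy'])/c['fy'],1]); return o+w*(z-o[2])/w[2]
def px(c,X):
    p=c['R']@np.asarray(X)+c['t']; return np.array([c['fx']*p[0]/p[2]+c['cx'],c['fy']*p[1]/p[2]+c['cy'],p[2]])
E
python3 - <<'E'
from h import *
for n in('top','side'):
    c=snap(n,n+'0'); print(n,-c['R'].T@c['t'],c['R'].round(2).tolist(),c['fx'])
s=r.get_state(); print(s)
E
```

```text
top [ 0.35118778 -0.01015619  1.13360378] [[-0.03, -1.0, 0.02], [-0.99, 0.02, -0.17], [0.17, -0.02, -0.99]] 402.1184678962587
side [-0.1132763  -0.80627868  0.72394457] [[0.77, -0.64, -0.02], [-0.34, -0.39, -0.85], [0.53, 0.66, -0.52]] 361.8915963044211
{'time_s': 0.1, 'joints': array([ 9.29951531e+01,  2.05886707e+01,  6.39306680e-01, -1.93360259e-02,
       -7.01350915e+01, -1.65088812e+01]), 'qd': array([-0.01505388, -0.02959695,  0.01413655,  0.00129051, -0.05059174,
       -0.0809527 ]), 'joint_torque': array([-3.01361659e-03, -5.84163594e+01,  2.93748450e+01,  7.01551393e+00,
        1.01505843e-02, -5.04142486e-05]), 'tcp_pos': array([0.15762862, 0.65591907, 0.24469835]), 'eef_rot': array([ 1.79913860e+02, -6.57303177e-03, -1.35203070e+01]), 'contact_force': array([ 0.35261776, -0.7147565 , -0.53046853]), 'moment': array([-0.01299101,  0.00402068, -0.03221978]), 'gripper_width': 0.08781919619865426}
```

View pics/top0.png

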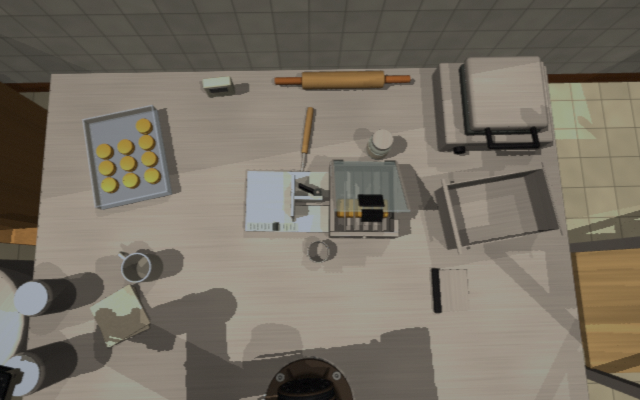

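View pics/side0.png

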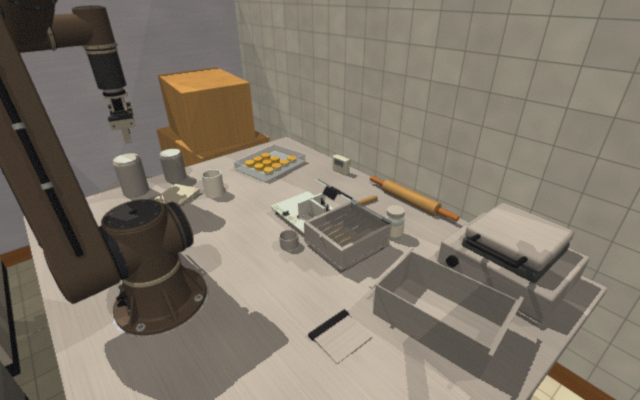

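The top view shows the housing at cols 330–397, rows 160–237, and the slide table at cols 246–330. The clip is near (276,226). The side view shows the cutter around (345,235). I'll enlarge the top view.

```bash
python3 - <<'E'
from h import *
c=load('top0'); cv2.imwrite('pics/c1.png',cv2.resize(c['image'][150:270,240:415],None,fx=4.5,fy=4.5,interpolation=cv2.INTER_CUBIC))
for u,v in [(250,200),(365,237),(276,226),(371,213),(371,201),(395,190),(310,190),(308,196),(292,185)]: print(u,v,pt(c,u,v).round(4))
E
```

```text
250 200 [0.5445 0.1487 0.0318]
365 237 [ 0.4295 -0.1575  0.0919]
276 226 [0.4705 0.0775 0.0311]
371 213 [ 0.4734 -0.1543  0.2292]
371 201 [ 0.5034 -0.158   0.215 ]
395 190 [ 0.536  -0.2246  0.1739]
310 190 [ 0.5589 -0.018   0.0825]
308 196 [ 0.5411 -0.0122  0.0917]
292 185 [0.5717 0.0294 0.0914]
```

View pics/c1.png

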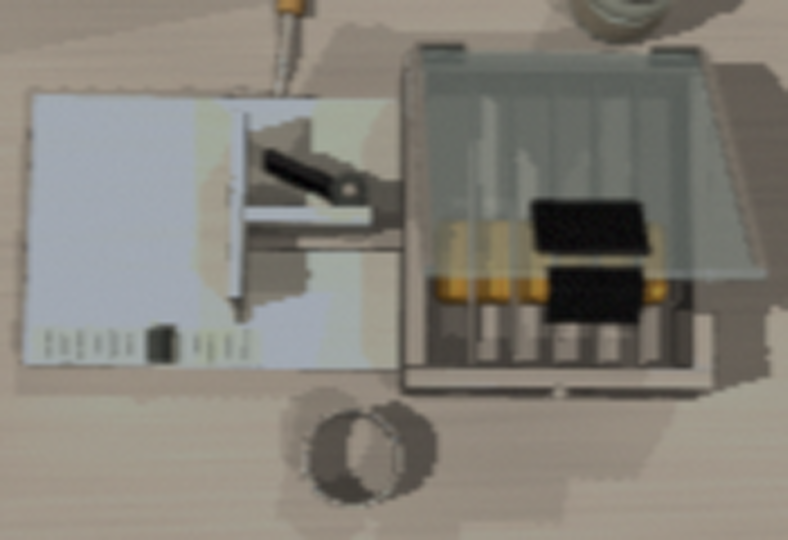

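The crop shows the stop plate at crop x≈238, the lever open at (265–350, 150–195), the rib at y≈213 and the clip at (162,343). The guard is open, with its black pad at (590,227) and a second dark patch at (595,293). Next I'll use depth to get the geometry.

```bash
python3 - <<'E'
from h import *
c=load('top0'); d=c['depth']
v,u=np.mgrid[150:245,240:415]; dd=d[v,u]
P=np.stack([(u-c['cx'])/c['fx']*dd,(v-c['cy'])/c['fy']*dd,dd],-1)-c['t']
P=P@c['R']; np.set_printoptions(precision=4,suppress=True,linewidth=200)
for nm,lo,hi in(('rim',.084,.096),('table',.0275,.0345)):
    m=(P[...,2]>lo)&(P[...,2]<hi)&(dd>0)
    if nm=='table': m&=(u<330)
    else: m&=(u>328)&(u<400)
    q=P[m]; print(nm,m.sum(),q[:,:2].min(0),q[:,:2].max(0),cv2.minAreaRect((q[:,:2]*1000).astype(np.float32)))
# scan down guard column
for vv in range(158,240,3): print(vv,P[vv-150,371-240],P[vv-150,350-240], P[vv-150,385-240])
# clip, stop plate
m=(P[...,2]>.036)&(v>217)&(v<235)&(u<300); print('clip',P[m],np.c_[u[m],v[m]].tolist())
m=(P[...,2]>.08)&(u<300)&(u>285); q=P[m]; print('plate top',len(q),q.min(0),q.max(0),cv2.minAreaRect((q[:,:2]*1000).astype(np.float32)))
E
```

```text
rim 613 [ 0.427  -0.2459] [ 0.6642 -0.067 ] ((545.90380859375, -157.18458557128906), (178.36512756347656, 237.76309204101562), 89.4517822265625)
table 3698 [ 0.424  -0.0702] [0.6281 0.1628] ((526.3292846679688, 46.94013214111328), (231.02511596679688, 197.6908721923828), 87.26811981201172)
158 [ 0.6664 -0.199  -0.0006] [ 0.6679 -0.1376 -0.0012] [ 0.6655 -0.24   -0.0006]
161 [ 0.6571 -0.1984  0.0005] [ 0.6313 -0.1259  0.1005] [ 0.6293 -0.2191  0.1004]
164 [ 0.6198 -0.18    0.1084] [ 0.6209 -0.1246  0.1089] [ 0.6198 -0.2176  0.1054]
167 [ 0.6096 -0.1782  0.1167] [ 0.6107 -0.1234  0.1168] [ 0.6085 -0.2147  0.1178]
170 [ 0.599  -0.1762  0.1268] [ 0.6008 -0.1222  0.1244] [ 0.5983 -0.2125  0.1265]
173 [ 0.5895 -0.1747  0.1336] [ 0.5912 -0.1211  0.1314] [ 0.5884 -0.2104  0.1347]
176 [ 0.5799 -0.173   0.1411] [ 0.5818 -0.1201  0.1381] [ 0.5793 -0.2088  0.1403]
179 [ 0.5697 -0.1709  0.152 ] [ 0.5712 -0.1184  0.1504] [ 0.5693 -0.2065  0.15  ]
182 [ 0.5607 -0.1695  0.158 ] [ 0.5623 -0.1174  0.1561] [ 0.5607 -0.2051  0.1545]
185 [ 0.5509 -0.1674  0.1687] [ 0.553  -0.1162  0.1643] [ 0.5518 -0.203
[... 2049 characters left out ...]
  0.0406]
 [ 0.3512 -0.0102  1.1336]
 [ 0.4643  0.077   0.0375]
 [ 0.4613  0.0822  0.0413]
 [ 0.4608  0.0791  0.0455]
 [ 0.4589  0.0825  0.0379]
 [ 0.4585  0.0795  0.0413]
 [ 0.3512 -0.0102  1.1336]] [[291, 218], [292, 218], [293, 218], [292, 219], [292, 220], [292, 221], [274, 222], [275, 222], [274, 223], [275, 223], [274, 224], [275, 224], [247, 225], [274, 225], [275, 225], [274, 226], [275, 226], [267, 227], [274, 227], [275, 227], [274, 228], [275, 228], [276, 228], [274, 229], [275, 229], [274, 230], [275, 230], [299, 234]]
plate top 170 [ 0.3512 -0.0102  0.0804] [0.6023 0.0361 1.1336] ((475.9159240722656, 18.005321502685547), (253.5917510986328, 33.04457473754883), 5.298921585083008)
```

```bash
python3 - <<'E'
from h import *
c=load('top0'); np.set_printoptions(precision=4,suppress=True)
f=lambda x,y,z: ptz(c,240+(x+.5)/4.5-.5,150+(y+.5)/4.5-.5,z)
for n,x,y,z in [('tab+x outer',35,95,.03),('tab+x inner',400,98,.03),('tab-x outer',23,367,.03),('tab-x in',400,370,.03),('house near L',405,387,.09),('house near R',712,387,.09),('house L far',402,50,.09),
 ('plate +x',238,113,.092),('plate -x',236,296,.092),('pointer',239,318,.038),('rib end',370,213,.09),('rib plate',246,213,.09),('lev tip',268,157,.086),('pivot',347,188,.086),('ring',355,457,.04),('clip',162,328,.042),('clip',162,360,.042)]: print(n,f(x,y,z))
E
```

```text
tab+x outer [0.6286 0.1563 0.03  ]
tab+x inner [ 0.6215 -0.0718  0.03  ]
tab-x outer [0.4585 0.1633 0.03  ]
tab-x in [ 0.4509 -0.0664  0.03  ]
house near L [ 0.4356 -0.0659  0.09  ]
house near R [ 0.4311 -0.2436  0.09  ]
house L far [ 0.6361 -0.0706  0.09  ]
plate +x [0.5994 0.0275 0.092 ]
plate -x [0.4906 0.0306 0.092 ]
pointer [0.4843 0.0311 0.038 ]
rib end [ 0.538  -0.0487  0.09  ]
rib plate [0.5397 0.024  0.09  ]
lev tip [0.5738 0.0105 0.086 ]
pivot [ 0.554  -0.0357  0.086 ]
ring [ 0.3984 -0.0372  0.04  ]
clip [0.4789 0.0776 0.042 ]
clip [0.4595 0.0778 0.042 ]
```

Call:
step_arm([
  {"tx": 24, "ty": -34, "tz": 4, "az": -6.5, "claw": -1},
  {"tx": 24, "ty": -34, "tz": 4, "az": -6.5, "claw": -1},
  {"tx": 24, "ty": -34, "tz": 4, "az": -6.5, "claw": -1},
  {"tx": 24, "ty": -34, "tz": 4, "az": -6.5, "claw": -1},
  {"tx": 24, "ty": -34, "tz": 4, "az": -6.5, "claw": -1},
  {"tx": 24, "ty": -34, "tz": 4, "az": -6.5, "claw": -1},
  {"tx": 24, "ty": -34, "tz": 4, "az": -6.5, "claw": -1},
  {"tx": 24, "ty": -34, "tz": 4, "az": -6.5, "claw": -1},
  {"tx": 24, "ty": -34, "tz": 4, "az": -6.5, "claw": -1},
  {"tx": 24, "ty": -34, "tz": 4, "az": -6.5, "claw": -1},
  {"tx": 24, "ty": -34, "tz": 4, "az": -6.5, "claw": -1},
  {"tx": 24, "ty": -34, "tz": 4, "az": -6.5, "claw": -1},
])

```text
$.increments[0]: bad value
```

Call:
step_arm([
  {"tx": 24, "ty": -34, "tz": 4, "ax": 0, "ay": 0, "az": -6.5, "claw": -1},
], newtons=20)

```text
time_s: 0.2
tcp_pos: [0.18, 0.6239, 0.2472]
eef_rot: [179.9, -0.0, -19.9]
contact_force: [1.3, -0.6, 0.2]
gripper_width: 0.0838
```

Call:
step_arm([
  {"tx": 24, "ty": -34, "tz": 4, "ax": 0, "ay": 0, "az": -6.5, "claw": -1},
  {"tx": 24, "ty": -34, "tz": 4, "ax": 0, "ay": 0, "az": -6.5, "claw": -1},
  {"tx": 24, "ty": -34, "tz": 4, "ax": 0, "ay": 0, "az": -6.5, "claw": -1},
  {"tx": 24, "ty": -34, "tz": 4, "ax": 0, "ay": 0, "az": -6.5, "claw": -1},
  {"tx": 24, "ty": -34, "tz": 4, "ax": 0, "ay": 0, "az": -6.5, "claw": -1},
  {"tx": 24, "ty": -34, "tz": 4, "ax": 0, "ay": 0, "az": -6.5, "claw": -1},
  {"tx": 24, "ty": -34, "tz": 4, "ax": 0, "ay": 0, "az": -6.5, "claw": -1},
  {"tx": 24, "ty": -34, "tz": 4, "ax": 0, "ay": 0, "az": -6.5, "claw": -1},
  {"tx": 24, "ty": -34, "tz": 4, "ax": 0, "ay": 0, "az": -6.5, "claw": -1},
  {"tx": 24, "ty": -34, "tz": 4, "ax": 0, "ay": 0, "az": -6.5, "claw": -1},
  {"tx": 24, "ty": -34, "tz": 4, "ax": 0, "ay": 0, "az": -6.5, "claw": -1},
], newtons=20)

```text
time_s: 1.3
tcp_pos: [0.4462, 0.2467, 0.2937]
eef_rot: [180.0, 0.0, -91.8]
contact_force: [1.3, 1.0, 0.2]
gripper_width: 0.0013
```

Call:
step_arm([
  {"tx": 6.5, "ty": -40.5, "tz": -3, "ax": 0, "ay": 0, "az": 0, "claw": -1},
  {"tx": 6.5, "ty": -40.5, "tz": -3, "ax": 0, "ay": 0, "az": 0, "claw": -1},
  {"tx": 6.5, "ty": -40.5, "tz": -3, "ax": 0, "ay": 0, "az": 0, "claw": -1},
  {"tx": 6.5, "ty": -40.5, "tz": -3, "ax": 0, "ay": 0, "az": 0, "claw": -1},
  {"tx": 6.5, "ty": -40.5, "tz": -3, "ax": 0, "ay": 0, "az": 0, "claw": -1},
  {"tx": 6.5, "ty": -40.5, "tz": -3, "ax": 0, "ay": 0, "az": 0, "claw": -1},
  {"tx": 6.5, "ty": -40.5, "tz": -3, "ax": 0, "ay": 0, "az": 0, "claw": -1},
  {"tx": 6.5, "ty": -40.5, "tz": -3, "ax": 0, "ay": 0, "az": 0, "claw": -1},
  {"tx": 6.5, "ty": -40.5, "tz": -3, "ax": 0, "ay": 0, "az": 0, "claw": -1},
  {"tx": 6.5, "ty": -40.5, "tz": -3, "ax": 0, "ay": 0, "az": 0, "claw": -1},
  {"tx": 0, "ty": 0, "tz": 0, "ax": 0, "ay": 0, "az": 0, "claw": -1},
])

```text
time_s: 2.4
tcp_pos: [0.5103, -0.1604, 0.2623]
eef_rot: [179.9, -0.0, -91.7]
contact_force: [-0.4, 0.9, 0.0]
gripper_width: 0.0004
```

```bash
cat >> h.py <<'E'
CO=np.array([.5335,-.159,0.]); yaw=np.deg2rad(-1.7)
RC=cv2.Rodrigues(np.array([0,0,yaw]))[0]
def w(p): return CO+RC@(np.asarray(p)/1000.)
E
python3 - <<'E'
from h import *
np.set_printoptions(precision=4,suppress=True)
p=None
for th in (.72,.6,.5,.4,.3,.2,.1,.05,0,-.03):
    q=w([95-165*np.cos(th)+12*np.sin(th),0,94+165*np.sin(th)+12*np.cos(th)])+[0,0,.019]; print(th,q,None if p is None else (q-p)*1000); p=q
E
```

```text
0.72 [ 0.5124 -0.1584  0.2308] None
0.6 [ 0.4991 -0.158   0.2161] [-13.2635   0.3937 -14.7501]
0.5 [ 0.4895 -0.1577  0.2026] [ -9.6391   0.2861 -13.4338]
0.4 [ 0.4812 -0.1574  0.1883] [ -8.2504   0.2449 -14.3294]
0.3 [ 0.4744 -0.1572  0.1732] [ -6.7792   0.2012 -15.0819]
0.2 [ 0.4692 -0.1571  0.1575] [ -5.2404   0.1555 -15.6836]
0.1 [ 0.4656 -0.157   0.1414] [ -3.6491   0.1083 -16.1287]
0.05 [ 0.4643 -0.1569  0.1332] [-1.2158  0.0361 -8.181 ]
0 [ 0.4635 -0.1569  0.125 ] [-0.8056  0.0239 -8.2316]
-0.03 [ 0.4632 -0.1569  0.12  ] [-0.2856  0.0085 -4.9547]
```

Call:
step_arm([
  {"tx": 4, "ty": 1, "tz": -16, "ax": 0, "ay": 0, "az": 0, "claw": -1},
  {"tx": 4, "ty": 1, "tz": -15, "ax": 0, "ay": 0, "az": 0, "claw": -1},
  {"tx": -7, "ty": 0, "tz": -9, "ax": 0, "ay": 0, "az": 0, "claw": -1},
  {"tx": -7, "ty": 0, "tz": -9, "ax": 0, "ay": 0, "az": 0, "claw": -1},
  {"tx": -7, "ty": 0, "tz": -10, "ax": 0, "ay": 0, "az": 0, "claw": -1},
  {"tx": -6, "ty": 0, "tz": -10, "ax": 0, "ay": 0, "az": 0, "claw": -1},
  {"tx": -6, "ty": 0, "tz": -10, "ax": 0, "ay": 0, "az": 0, "claw": -1},
  {"tx": -7, "ty": 0, "tz": -10, "ax": 0, "ay": 0, "az": 0, "claw": -1},
])

```text
time_s: 3.2
tcp_pos: [0.4782, -0.1547, 0.174]
eef_rot: [-180.0, -0.0, -91.5]
contact_force: [0.5, 0.6, 0.5]
gripper_width: 0.0001
```

Call:
step_arm([
  {"tx": -4, "ty": 0, "tz": -10, "ax": 0, "ay": 0, "az": 0, "claw": -1},
  {"tx": -4, "ty": 0, "tz": -10, "ax": 0, "ay": 0, "az": 0, "claw": -1},
  {"tx": -4, "ty": 0, "tz": -10, "ax": 0, "ay": 0, "az": 0, "claw": -1},
])

```text
time_s: 3.5
tcp_pos: [0.4664, -0.1548, 0.1437]
eef_rot: [180.0, -0.0, -91.5]
contact_force: [-0.6, -0.2, 0.3]
gripper_width: 0.0006
```

```bash
python3 - <<'E'
from h import *
c=snap('side','side1'); snap('top','top1'); s=r.get_state(); print(s['tcp_pos'],s['contact_force'],s['moment'])
im=cv2.resize(c['image'][130:290,250:430],None,fx=4,fy=4,interpolation=cv2.INTER_CUBIC); cv2.imwrite('pics/c2.png',im[:600])
E
```

```text
[ 0.46497948 -0.15469565  0.14283029] [-0.3006619  -0.66886307 -0.02603425] [ 0.07202078 -0.02023772  0.06417871]
```

View pics/c2.png

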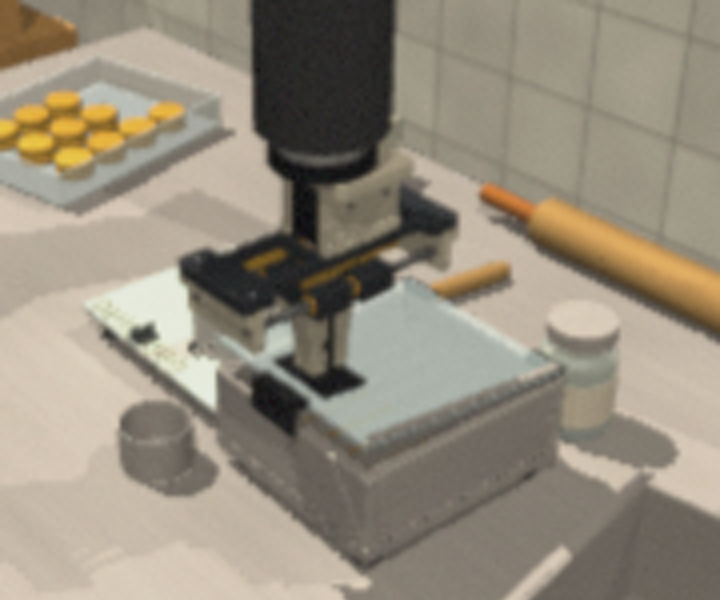

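The guard is nearly shut, with the fingertips on the pad at crop (325,380) and the lip at (275,395). I'll press on through the catch.

Call:
step_arm([
  {"tx": -0.5, "ty": 0, "tz": -4, "ax": 0, "ay": 0, "az": 0, "claw": -1},
  {"tx": -0.5, "ty": 0, "tz": -4, "ax": 0, "ay": 0, "az": 0, "claw": -1},
])

```text
time_s: 3.8
tcp_pos: [0.466, -0.1549, 0.1371]
eef_rot: [-180.0, -0.0, -91.5]
contact_force: [-6.2, 2.4, 14.5]
gripper_width: 0.0005
```

Call:
step_arm([
  {"tx": 0, "ty": 0, "tz": -4, "ax": 0, "ay": 0, "az": 0, "claw": -1},
])

```text
time_s: 3.9
tcp_pos: [0.4655, -0.1548, 0.1331]
eef_rot: [180.0, -0.0, -91.5]
contact_force: [-4.4, 1.8, 6.1]
gripper_width: 0.0002
```

Call:
step_arm([
  {"tx": 0, "ty": 0, "tz": -3, "ax": 0, "ay": 0, "az": 0, "claw": -1},
])

```text
time_s: 4.0
tcp_pos: [0.4655, -0.1548, 0.1296]
eef_rot: [180.0, -0.0, -91.5]
contact_force: [-0.3, -0.6, 1.5]
gripper_width: 0.0006
```

Call:
step_arm([
  {"tx": 0, "ty": 0, "tz": -2, "ax": 0, "ay": 0, "az": 0, "claw": -1},
])

```text
time_s: 4.1
tcp_pos: [0.4658, -0.1547, 0.1274]
eef_rot: [-180.0, 0.0, -91.5]
contact_force: [0.6, -0.0, -0.5]
gripper_width: 0.0003
```

Past the catch. I'll continue to the hard stop.

Call:
step_arm([
  {"tx": 0, "ty": 0, "tz": -2, "ax": 0, "ay": 0, "az": 0, "claw": -1},
  {"tx": 0, "ty": 0, "tz": -1, "ax": 0, "ay": 0, "az": 0, "claw": -1},
])

```text
time_s: 4.3
tcp_pos: [0.466, -0.1548, 0.1251]
eef_rot: [-180.0, -0.0, -91.5]
contact_force: [-5.1, 2.9, 16.7]
gripper_width: 0.0008
```

Call:
step_arm([
  {"tx": 0, "ty": 0, "tz": -1, "ax": 0, "ay": 0, "az": 0, "claw": -1},
  {"tx": 0, "ty": 0, "tz": 0, "ax": 0, "ay": 0, "az": 0, "claw": -1},
])

```text
time_s: 4.5
tcp_pos: [0.4661, -0.1548, 0.1251]
eef_rot: [-179.9, -0.0, -91.5]
contact_force: [-5.1, 2.2, 16.1]
gripper_width: 0.0006
```

Call:
step_arm([
  {"tx": 0, "ty": 0, "tz": 20, "ax": 0, "ay": 0, "az": 0, "claw": -1},
  {"tx": 0, "ty": 0, "tz": 40, "ax": 0, "ay": 0, "az": 0, "claw": -1},
  {"tx": 16, "ty": 33, "tz": 5, "ax": 0, "ay": 0, "az": -0.2, "claw": 1},
  {"tx": 16, "ty": 33, "tz": 5, "ax": 0, "ay": 0, "az": 0, "claw": 1},
  {"tx": 16, "ty": 33, "tz": 0, "ax": 0, "ay": 0, "az": 0, "claw": 1},
  {"tx": 16, "ty": 33, "tz": 0, "ax": 0, "ay": 0, "az": 0, "claw": 1},
  {"tx": 16, "ty": 33, "tz": 0, "ax": 0, "ay": 0, "az": 0, "claw": 1},
  {"tx": 0, "ty": 0, "tz": 0, "ax": 0, "ay": 0, "az": 0, "claw": 1},
  {"tx": 0, "ty": 0, "tz": 0, "ax": 0, "ay": 0, "az": 0, "claw": 1},
])

```text
time_s: 5.4
tcp_pos: [0.5458, 0.011, 0.193]
eef_rot: [180.0, -0.0, -91.6]
contact_force: [-0.0, 0.7, -0.1]
gripper_width: 0.0506
```

```bash
python3 - <<'E'
from h import *
c=snap('wrist','wrist1'); s=r.get_state(); print(s['tcp_pos'],s['eef_rot'],s['gripper_width'])
print(c['R'].round(2).tolist(),-c['R'].T@c['t'],c['fx']); t=snap('top','top2'); d=snap('side','side2')
print([pt(t,u,v).round(4).tolist() for u,v in [(371,190),(371,200),(371,215),(371,180),(350,200),(385,200)]])
E
```

```text
[0.54542691 0.01032714 0.19317244] [ 1.79956731e+02 -1.14967246e-02 -9.16788050e+01] 0.05515448411147765
[[-1.0, 0.03, 0.0], [0.03, 0.97, 0.26], [0.01, 0.26, -0.97]] [ 0.54416857 -0.05838973  0.33264264] 309.70691628693146
[[0.5517, -0.1779, 0.1002], [0.5257, -0.1772, 0.0967], [0.4858, -0.1749, 0.0985], [0.5778, -0.1787, 0.1035], [0.5265, -0.1217, 0.0993], [0.5242, -0.2133, 0.1002]]
```

View pics/wrist1.png

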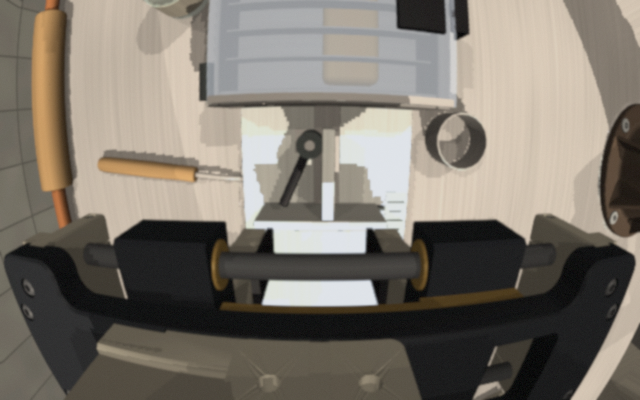

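The guard depth reads about 0.099 m and flat, so it is shut. In the wrist view the rib is at x≈328 and the lever tip at (285,203), and the plate is ahead of the half-open fingers (250/395). I'll finish opening and descend with a little extra gap to the plate.

Call:
step_arm([
  {"tx": 0, "ty": -3, "tz": -10, "ax": 0, "ay": 0, "az": 0, "claw": 1},
  {"tx": 0, "ty": 0, "tz": -10, "ax": 0, "ay": 0, "az": 0, "claw": 1},
  {"tx": 0, "ty": 0, "tz": -10, "ax": 0, "ay": 0, "az": 0, "claw": 1},
  {"tx": 0, "ty": 0, "tz": -5, "ax": 0, "ay": 0, "az": 0, "claw": 1},
  {"tx": 0, "ty": 0, "tz": 0, "ax": 0, "ay": 0, "az": 0, "claw": 1},
])

```text
time_s: 6.05
tcp_pos: [0.5451, 0.007, 0.1573]
eef_rot: [179.9, -0.0, -91.7]
contact_force: [1.1, -0.0, 0.1]
gripper_width: 0.0873
```

Call:
step_arm([
  {"tx": 0, "ty": 0, "tz": -15, "ax": 0, "ay": 0, "az": 0, "claw": 1},
  {"tx": 0, "ty": 0, "tz": -15, "ax": 0, "ay": 0, "az": 0, "claw": 1},
  {"tx": 0, "ty": 0, "tz": -15, "ax": 0, "ay": 0, "az": 0, "claw": 1},
  {"tx": 0, "ty": 0, "tz": -15, "ax": 0, "ay": 0, "az": 0, "claw": 1},
  {"tx": 0, "ty": 0, "tz": -15, "ax": 0, "ay": 0, "az": 0, "claw": 1},
  {"tx": 0, "ty": 0, "tz": -13, "ax": 0, "ay": 0, "az": 0, "claw": 1},
])

```text
time_s: 6.65
tcp_pos: [0.5459, 0.0074, 0.0701]
eef_rot: [-180.0, 0.0, -91.7]
contact_force: [-0.4, -0.1, -0.4]
gripper_width: 0.0876
```

Call:
step_arm([
  {"tx": 0, "ty": 3, "tz": 0, "ax": 0, "ay": 0, "az": 0, "claw": 1},
  {"tx": 0, "ty": 3, "tz": 0, "ax": 0, "ay": 0, "az": 0, "claw": 1},
  {"tx": 0, "ty": 3, "tz": 0, "ax": 0, "ay": 0, "az": 0, "claw": 1},
  {"tx": 0, "ty": 0, "tz": 0, "ax": 0, "ay": 0, "az": 0, "claw": 1},
])

```text
time_s: 7.05
tcp_pos: [0.5462, 0.0167, 0.0713]
eef_rot: [-179.9, 0.0, -91.7]
contact_force: [0.6, -2.5, -0.2]
gripper_width: 0.0872
```

Contact with the plate shows as −2.5 N. I'll push about 40 mm along cutter +y, then measure.

Call:
step_arm([
  {"tx": 0.2, "ty": 6, "tz": 0, "ax": 0, "ay": 0, "az": 0, "claw": 1},
  {"tx": 0.2, "ty": 7, "tz": 0, "ax": 0, "ay": 0, "az": 0, "claw": 1},
  {"tx": 0.2, "ty": 7, "tz": 0, "ax": 0, "ay": 0, "az": 0, "claw": 1},
  {"tx": 0.2, "ty": 7, "tz": 0, "ax": 0, "ay": 0, "az": 0, "claw": 1},
  {"tx": 0.2, "ty": 7, "tz": 0, "ax": 0, "ay": 0, "az": 0, "claw": 1},
  {"tx": 0.2, "ty": 6, "tz": 0, "ax": 0, "ay": 0, "az": 0, "claw": 1},
  {"tx": 0, "ty": 0, "tz": 0, "ax": 0, "ay": 0, "az": 0, "claw": 1},
])

```text
time_s: 7.75
tcp_pos: [0.5471, 0.0572, 0.0707]
eef_rot: [-180.0, 0.0, -91.7]
contact_force: [2.0, -3.0, 1.1]
gripper_width: 0.0877
```

```bash
python3 - <<'E'
from h import *
s=r.get_state(); print(s['tcp_pos'],s['eef_rot'],s['contact_force'])
t=snap('top','top3'); d=snap('side','side3'); wr=snap('wrist','wrist3')
print(px(d,[.47,.08,.04]),px(t,[.47,.08,.04]))
a=cv2.resize(t['image'][205:240,250:320],(700,350),interpolation=cv2.INTER_CUBIC)
u,v=px(d,[.475,.076,.04])[:2].astype(int)
b=cv2.resize(d['image'][v-15:v+15,u-42:u+42],(700,250),interpolation=cv2.INTER_CUBIC); print(u-42,v-15)
cv2.imwrite('pics/c3.png',np.vstack([a,b]))
E
```

```text
[0.54710839 0.05723596 0.07070218] [-1.79978198e+02  9.29625167e-03 -9.16528150e+01] [ 1.98729865 -3.03487831  1.11599692]
[285.13129986 211.1930852    1.2578367 ] [274.81663284 225.84608417   1.09603799]
244 196
```

View pics/c3.png

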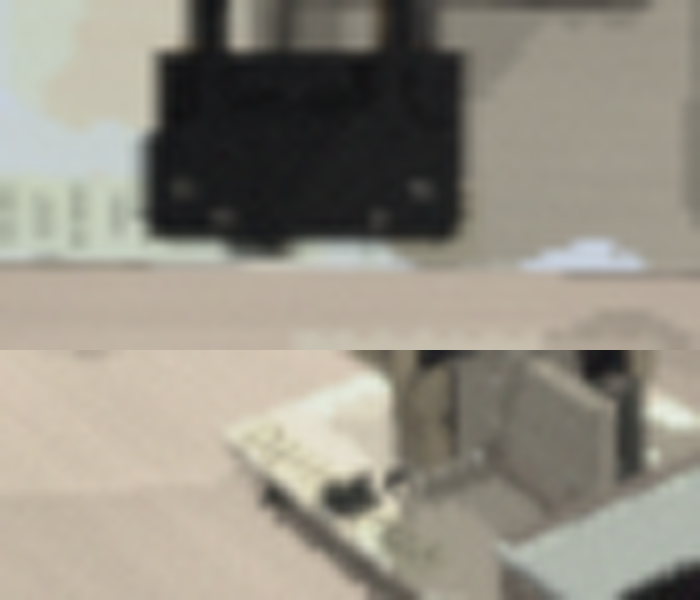

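The top view is blocked by the gripper. The side view shows the clip near crop (350,490) and the pointer near (398,478), with about 5 mm of travel left. I'll refine this from the unobstructed first top image, the current side view and the wrist view.

```bash
python3 - <<'E'
from h import *
t=load('top0'); d=load('side3'); wr=load('wrist3')
a=cv2.resize(t['image'][212:237,264:304],(640,400),interpolation=cv2.INTER_CUBIC) #16x
b=cv2.resize(d['image'][205:218,276:300],(384,208),interpolation=cv2.INTER_CUBIC) #16x
e=cv2.resize(wr['image'][180:240,360:460],(400,240),interpolation=cv2.INTER_CUBIC)
o=np.zeros((600,800,3),np.uint8); o[:400-40,:640]=a[:360]; o[370:578,:384]=b; o[360:600,395:795]=e
cv2.imwrite('pics/c4.png',o)
E
```

```text
(no output)
```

View pics/c4.png

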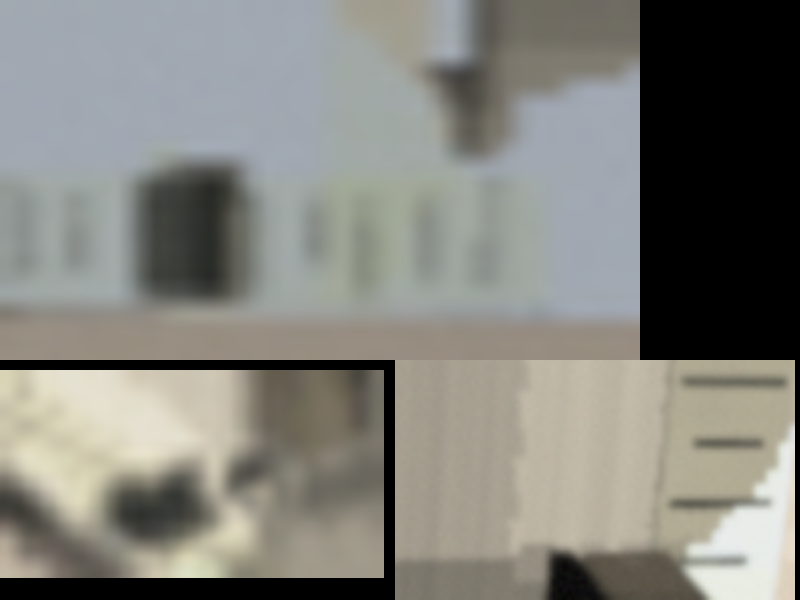

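```bash
python3 - <<'E'
from h import *
np.set_printoptions(precision=2,suppress=True)
t=load('top0'); d=load('side3'); cut=lambda X:RC.T@(X-CO)*1000
for n,x,y,z in [('ridge',180,232,.042),('clipL',138,232,.033),('clipR',240,232,.033),('ptr',468,150,.038),('plateL',434,35,.092),('plateR',472,35,.092)]:
    print(n,cut(ptz(t,264+(x+.5)/16-.5,212+(y+.5)/16-.5,z)))
inv=lambda p:((np.array(p[:2])-[276,205]+.5)*16-.5+[0,370])
for f in ('side0','side3'):
  for nm,y0 in(('home',189),('+40.5',229.5)): print(nm,inv(px(d,w([-58,y0,38]))))
for yy in (232,235,238,241): print(yy,[inv(px(d,w([x,yy,42]))) for x in(-61,-83)])
print('tcp',cut(np.array([.5471,.0572,.07])))
# side0 unobstructed: side depth clusters
for f in('side0','side3'):
  c=load(f); v,u=np.mgrid[200:225,272:304]; dd=c['depth'][v,u]
  P=(np.stack([(u-c['cx'])/c['fx']*dd,(v-c['cy'])/c['fy']*dd,dd],-1)-c['t'])@c['R']; Q=(P-CO)@RC*1000
  m=(Q[...,2]>36.5)&(Q[...,2]<46)&(Q[...,0]<-54)&(dd>0); print(f,Q[m])
E
```

```text
ridge [-71.28 236.93  42.  ]
clipL [-70.36 244.88  33.  ]
clipR [-70.28 227.43  33.  ]
ptr [-56.53 188.34  38.  ]
plateL [-44.1 191.9  92. ]
plateR [-44.07 185.71  92.  ]
home [328.99 559.32]
+40.5 [221.4  478.94]
home [328.99 559.32]
+40.5 [221.4  478.94]
232 [array([202.52, 463.42]), array([117.98, 498.56])]
235 [array([194.75, 457.62]), array([110.28, 492.65])]
238 [array([187.02, 451.84]), array([102.61, 486.77])]
241 [array([179.3 , 446.08]), array([ 94.97, 480.9 ])]
tcp [  7.18 216.51  70.  ]
side0 [[-61.41 238.93  40.23]
 [-61.45 232.35  43.54]
 [-70.87 237.28  40.79]
 [-70.8  230.85  44.  ]
 [-64.24 234.85  39.29]
 [-62.12 231.72  39.99]
 [-80.54 235.16  41.71]
 [-76.53 235.12  40.08]
 [-72.76 234.69  38.73]
 [-69.26 233.79  37.74]
 [-82.04 233.17  39.21]
 [-78.02 233.17  37.55]
 [-55.1  187.37  43.2 ]
 [-54.71 188.26  38.48]]
side3 [[-61.29 239.13  40.08]
 [-60.28 234.21  42.13]
 [-55.98 228.07  43.44]
 [-72.45 234.73  42.72]
 [-66.34 238.03  38.55]
 [-64.21 234.89  39.26]
 [-62.7  230.8   40.69]
 [-54.83 230.27  37.72]
 [-80.45 235.3   41.61]
 [-77.9  232.88  41.77]
 [-73.5  233.49  39.65]
 [-69.65 233.16  38.22]
 [-65.82 232.76  36.84]
 [-80.1  236.37  36.78]
 [-78.5  232.38  38.15]
 [-74.6  232.16  36.64]]
```

Pooling the estimates, the total travel should be about 47.6 mm. About 41.0 mm is done so far, judging by TCP and first contact.

Call:
step_arm([
  {"tx": 0.1, "ty": 3.5, "tz": 0, "ax": 0, "ay": 0, "az": 0, "claw": 1},
  {"tx": 0.1, "ty": 3, "tz": 0, "ax": 0, "ay": 0, "az": 0, "claw": 1},
  {"tx": 0, "ty": 0, "tz": 0, "ax": 0, "ay": 0, "az": 0, "claw": 1},
  {"tx": 0, "ty": 0, "tz": 0, "ax": 0, "ay": 0, "az": 0, "claw": 1},
])

```text
time_s: 8.3
tcp_pos: [0.5471, 0.0627, 0.0705]
eef_rot: [180.0, -0.0, -91.7]
contact_force: [1.0, -3.1, 1.5]
gripper_width: 0.0872
```

```bash
python3 - <<'E'
from h import *
s=r.get_state(); print(s['tcp_pos'],s['contact_force'])
I=[];D=[]
for i in range(12):
    c=optics.capture('side'); I.append(c['image'].astype(float)); D.append(c['depth'])
im=np.mean(I,0); D=np.array(D); print('depth noise',D[:,200:225,272:304].std(0).mean())
D=np.where(D>0,D,np.nan); dd=np.nanmedian(D,0)
np.savez('pics/avg4.npz',im=im,dd=dd)
v,u=np.mgrid[200:225,272:304]; dd=dd[200:225,272:304]
P=(np.stack([(u-c['cx'])/c['fx']*dd,(v-c['cy'])/c['fy']*dd,dd],-1)-c['t'])@c['R']; Q=(P-CO)@RC*1000
m=(Q[...,2]>36.)&(Q[...,2]<46)&(Q[...,0]<-50); print(np.c_[u[m],v[m],Q[m].round(1)])
a=cv2.resize(im[203:217,274:300].clip(0,255).astype(np.uint8),(780,420),interpolation=cv2.INTER_LANCZOS4)
cv2.imwrite('pics/c5.png',a)
E
```

```text
[0.5470951  0.06265973 0.07053549] [ 0.95335824 -3.14579943  1.54652143]
depth noise 0.013444195
[[290.  209.  -50.  236.9  40.7]
 [287.  210.  -62.5 237.2  41.6]
 [288.  210.  -59.5 235.4  41.2]
 [289.  210.  -55.9 234.7  40.1]
 [290.  210.  -52.9 232.9  39.8]
 [285.  211.  -71.1 236.8  41.1]
 [286.  211.  -68.7 234.3  41.4]
 [287.  211.  -64.6 234.3  39.7]
 [288.  211.  -60.4 234.4  37.9]
 [283.  212.  -79.8 236.3  40.8]
 [284.  212.  -77.3 233.8  41.1]
 [285.  212.  -73.1 234.1  39.2]
 [286.  212.  -69.7 233.1  38.3]
 [287.  212.  -65.4 233.4  36.3]
 [283.  213.  -80.9 235.   37.8]
 [284.  213.  -77.4 234.2  36.7]]
```

View pics/c5.png

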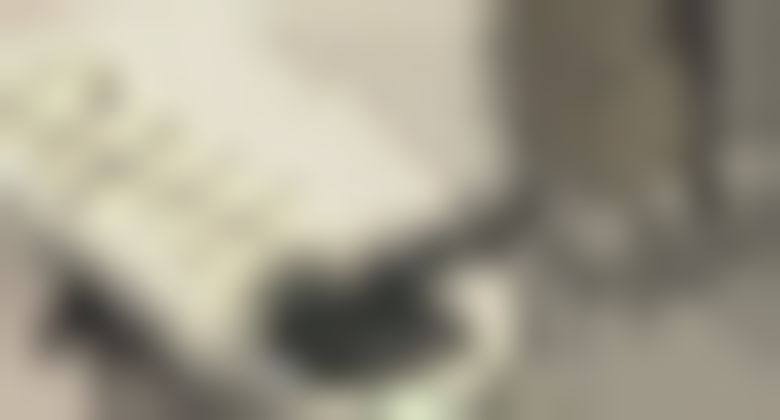

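The averaged side view shows the pointer bar running from (520,205) to (400,255) almost into the clip's ridge (290,285). The depth points put the ridge at y≈236.0 and the pointer at ≈234.9, so I'll move 1 mm more and then squeeze.

Call:
step_arm([
  {"tx": 0, "ty": 1, "tz": 0, "ax": 0, "ay": 0, "az": 0, "claw": 1},
  {"tx": 0, "ty": 0, "tz": 0, "ax": 0, "ay": 0, "az": 0, "claw": 1},
  {"tx": 0, "ty": 0, "tz": 0, "ax": 0, "ay": 0, "az": 0, "claw": 1},
])

```text
time_s: 9.2
tcp_pos: [0.5471, 0.0637, 0.0706]
eef_rot: [-180.0, -0.0, -91.7]
contact_force: [2.6, -4.4, 1.7]
gripper_width: 0.0871
```

```bash
cat >> h.py <<'E'
def side_avg(n=12):
    s=r.get_state(); print(s['tcp_pos'],s['contact_force'],s['gripper_width'])
    I=[];D=[]
    for i in range(n):
        c=optics.capture('side'); I.append(c['image'].astype(float)); D.append(c['depth'])
    im=np.mean(I,0); D=np.array(D); D=np.where(D>0,D,np.nan); dd=np.nanmedian(D,0)[200:225,272:304]
    v,u=np.mgrid[200:225,272:304]
    P=(np.stack([(u-c['cx'])/c['fx']*dd,(v-c['cy'])/c['fy']*dd,dd],-1)-c['t'])@c['R']; Q=(P-CO)@RC*1000
    m=(Q[...,2]>33.)&(Q[...,2]<46)&(Q[...,0]<-46)&(u>281); print(np.c_[u[m],v[m],Q[m].round(1)])
    return im
E
python3 -c "
from h import *
np.save('pics/avg5.npy',side_avg())"
```

```text
[0.54714534 0.06371408 0.07057072] [ 2.56506324 -4.37068114  1.73215113] 0.08709390116561938
[[290.  207.  -46.8 241.2  45.7]
 [291.  208.  -47.8 233.7  45.6]
 [289.  209.  -53.4 238.1  41.5]
 [290.  209.  -50.  237.1  40.7]
 [291.  209.  -46.3 236.3  39.6]
 [287.  210.  -62.7 236.8  41.8]
 [288.  210.  -59.7 235.2  41.4]
 [289.  210.  -55.8 234.8  40. ]
 [290.  210.  -51.8 234.6  38.5]
 [291.  210.  -47.6 234.7  36.7]
 [285.  211.  -71.5 236.3  41.6]
 [286.  211.  -68.1 235.2  40.7]
 [287.  211.  -65.  233.7  40.2]
 [288.  211.  -60.2 234.7  37.7]
 [289.  211.  -55.8 235.3  35.6]
 [290.  211.  -51.4 235.7  33.6]
 [283.  212.  -80.  236.   41. ]
 [284.  212.  -78.  232.8  41.8]
 [285.  212.  -73.  234.3  39. ]
 [286.  212.  -69.8 232.9  38.4]
 [287.  212.  -65.5 233.3  36.4]
 [288.  212.  -61.2 233.5  34.6]
 [282.  213.  -79.8 243.5  33. ]
 [283.  213.  -81.2 234.5  38.2]
 [284.  213.  -77.5 234.   36.9]
 [285.  213.  -73.8 233.5  35.6]
 [286.  213.  -69.7 233.5  33.9]
 [287.  213.  -66.7 231.8  33.6]
 [288.  213.  -64.2 229.2  33.8]
 [289.  213.  -61.3 227.4  33.5]
 [284.  214.  -79.2 231.7  34.6]
 [285.  214.  -76.1 230.2  34.1]
 [286.  214.  -72.7 229.2  33.2]]
```

The pointer bar's near and far faces read ≈234.9 and 237.5, so its centre is ≈236.1. The ridge's near face at ≈233.7 plus 2 mm gives ≈235.7. They are lined up within about 0.5 mm, and travel by TCP agrees at 47.7 mm. Squeezing now.

Call:
step_arm([
  {"tx": 0, "ty": 0, "tz": 0, "ax": 0, "ay": 0, "az": 0, "claw": -1},
  {"tx": 0, "ty": 0, "tz": 0, "ax": 0, "ay": 0, "az": 0, "claw": -1},
  {"tx": 0, "ty": 0, "tz": 0, "ax": 0, "ay": 0, "az": 0, "claw": -1},
  {"tx": 0, "ty": 0, "tz": 0, "ax": 0, "ay": 0, "az": 0, "claw": -1},
  {"tx": 0, "ty": 0, "tz": 0, "ax": 0, "ay": 0, "az": 0, "claw": -1},
  {"tx": 0, "ty": 0, "tz": 0, "ax": 0, "ay": 0, "az": 0, "claw": -1},
  {"tx": 0, "ty": 0, "tz": 0, "ax": 0, "ay": 0, "az": 0, "claw": -1},
  {"tx": 0, "ty": 0, "tz": 0, "ax": 0, "ay": 0, "az": 0, "claw": -1},
  {"tx": 0, "ty": 0, "tz": 0, "ax": 0, "ay": 0, "az": 0, "claw": -1},
  {"tx": 0, "ty": 0, "tz": 0, "ax": 0, "ay": 0, "az": 0, "claw": -1},
], newtons=25)

```text
time_s: 10.8
tcp_pos: [0.5477, 0.0638, 0.0712]
eef_rot: [-179.9, 0.0, -91.7]
contact_force: [1.2, -4.3, 6.0]
gripper_width: 0.0229
```

```bash
python3 - <<'E'
from h import *
im=side_avg(); t=snap('top','top6'); wr=snap('wrist','wrist6')
a=cv2.resize(im[203:217,274:300].clip(0,255).astype(np.uint8),(520,280),interpolation=cv2.INTER_LANCZOS4)
b=cv2.resize(wr['image'][60:300,180:480],(400,320)); o=np.zeros((600,800,3),np.uint8); o[:280,:520]=a; o[280:,:400]=b
o[290:590,400:800]=cv2.resize(t['image'][150:250,245:378],(400,300),interpolation=cv2.INTER_CUBIC)
cv2.imwrite('pics/c6.png',o)
E
```

```text
[0.54768078 0.06383659 0.07121566] [ 1.18125622 -4.25842472  5.95173443] 0.02292118545135293
[[290.  207.  -46.8 241.2  45.6]
 [291.  208.  -47.8 233.7  45.6]
 [289.  209.  -52.9 238.9  41. ]
 [290.  209.  -51.4 234.8  42.4]
 [291.  209.  -47.6 234.3  41.1]
 [287.  210.  -62.1 237.9  41. ]
 [288.  210.  -60.2 234.3  42.1]
 [289.  210.  -55.7 235.   39.8]
 [290.  210.  -51.5 235.   38.2]
 [291.  210.  -47.3 235.1  36.4]
 [285.  211.  -71.2 236.7  41.2]
 [286.  211.  -68.7 234.2  41.4]
 [287.  211.  -65.1 233.5  40.3]
 [288.  211.  -60.7 234.   38.3]
 [289.  211.  -55.6 235.6  35.4]
 [290.  211.  -51.6 235.3  33.8]
 [283.  212.  -80.8 234.8  42. ]
 [284.  212.  -76.6 235.1  40.1]
 [285.  212.  -73.3 233.8  39.4]
 [286.  212.  -69.2 233.8  37.7]
 [287.  212.  -64.8 234.4  35.6]
 [288.  212.  -60.9 234.1  34.1]
 [282.  213.  -80.2 242.9  33.5]
 [283.  213.  -80.4 235.9  37.1]
 [284.  213.  -77.7 233.8  37.1]
 [285.  213.  -74.2 232.8  36.1]
 [286.  213.  -69.6 233.7  33.8]
 [287.  213.  -66.8 231.7  33.6]
 [288.  213.  -63.6 230.2  33.1]
 [289.  213.  -61.  227.9  33.1]
 [285.  214.  -75.7 230.8  33.6]
 [286.  214.  -73.2 228.4  33.8]]
```

View pics/c6.png

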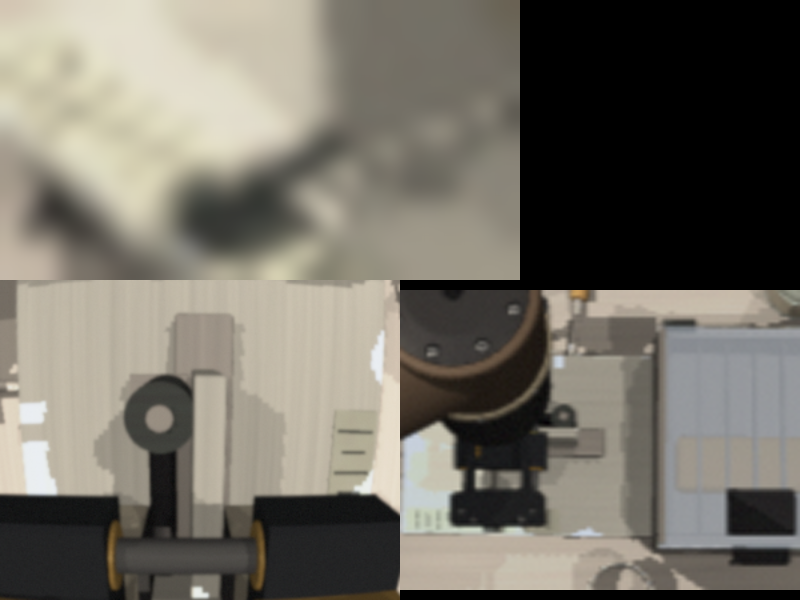

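The lever lies parallel to the rib in the wrist crop (160 vs 208), with the gripper at 23 mm, so it is fully in. The estimates of required travel are 46.5–48 mm and I'm at about 47.8. I'll nudge back 0.5 mm to the middle and check it settles.

Call:
step_arm([
  {"tx": 0, "ty": -0.5, "tz": 0, "ax": 0, "ay": 0, "az": 0, "claw": -1},
  {"tx": 0, "ty": 0, "tz": 0, "ax": 0, "ay": 0, "az": 0, "claw": -1},
  {"tx": 0, "ty": 0, "tz": 0, "ax": 0, "ay": 0, "az": 0, "claw": -1},
  {"tx": 0, "ty": 0, "tz": 0, "ax": 0, "ay": 0, "az": 0, "claw": -1},
  {"tx": 0, "ty": 0, "tz": 0, "ax": 0, "ay": 0, "az": 0, "claw": -1},
])

```text
time_s: 12.0
tcp_pos: [0.5476, 0.0634, 0.0712]
eef_rot: [-179.9, 0.0, -91.7]
contact_force: [1.6, -3.7, 6.0]
gripper_width: 0.023
```

```bash
python3 - <<'E'
from h import *
side_avg(16); s=r.get_state(); print(s['time_s'],s['qd'].round(2))
t=load('top6'); print([pt(t,u,v)[2].round(4) for u,v in [(371,190),(385,200),(350,200)]])
E
```

```text
[0.54763973 0.0634119  0.07119896] [ 1.61881299 -3.69132138  6.02606033] 0.023031177226338073
[[290.  209.  -50.4 236.3  41.2]
 [291.  209.  -47.6 234.3  41.1]
 [287.  210.  -62.2 237.7  41.2]
 [288.  210.  -59.3 235.8  40.9]
 [289.  210.  -55.6 235.2  39.7]
 [290.  210.  -52.  234.3  38.7]
 [291.  210.  -47.6 234.6  36.8]
 [285.  211.  -71.1 236.9  41.1]
 [286.  211.  -68.3 234.9  41. ]
 [287.  211.  -64.4 234.7  39.4]
 [288.  211.  -61.  233.6  38.6]
 [289.  211.  -56.  235.   35.8]
 [290.  211.  -51.6 235.4  33.8]
 [283.  212.  -79.8 236.4  40.7]
 [284.  212.  -77.4 233.8  41.1]
 [285.  212.  -72.8 234.5  38.8]
 [286.  212.  -69.2 233.9  37.7]
 [287.  212.  -64.8 234.4  35.6]
 [288.  212.  -60.9 234.1  34.1]
 [282.  213.  -80.3 242.8  33.6]
 [283.  213.  -80.9 235.1  37.7]
 [284.  213.  -77.1 234.7  36.4]
 [285.  213.  -73.6 233.7  35.5]
 [286.  213.  -69.3 234.1  33.4]
 [287.  213.  -66.6 232.   33.4]
 [288.  213.  -63.6 230.3  33. ]
 [289.  213.  -61.  227.8  33.2]
 [284.  214.  -78.6 232.7  33.9]
 [285.  214.  -75.9 230.5  33.8]
 [286.  214.  -73.1 228.5  33.7]]
12.8 [-0.01 -0.1   0.12  0.11 -0.11 -0.01]
[np.float64(0.0985), np.float64(0.0992), np.float64(0.1015)]
```

```bash
python3 -c "
from plant import r
print(r.close_job())"
```

```text
the job is handed in; nothing more can be done
None
```

I shut the guard, pushed the stop out to the clip, then squeezed the lever in. I handed the job in at 12.8 s with the arm still holding stop and lever.

- **Guard:** The shut fingers pressed it down through the catch (a 14.5 N peak, then it dropped away) to the hard stop. The fingertips stopped at 106 mm with 16 N on the pad. Camera depth afterwards showed the guard flat at about 99 mm.
- **Length stop:** I pushed it about 47.3 mm. The side camera's depth points put the pointer's near face within about 1 mm of the ridge's near face. My estimates of the travel needed did not fully agree: about 46–47 mm from the side camera and 47.4–48.6 mm from the top camera. I finished between them, so the alignment is good to about 1 mm and not confirmed more closely than that.
- **Cam lever:** I squeezed it only once the stop was at the clip, using a 25 N grip. The wrist picture shows it parallel to the rib, and the gripper opening reads 23 mm against 24 mm nominal. After that I eased the stop back 0.5 mm, still gripped.
- **Other things on the table:** I did not touch any of them.

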